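# Queue the cooled specimen mounts in the inspection tray

## Task

Move the four cooled specimen mounts from the cooling rack into the inspection tray, one to each compartment, in queue order: the mount that starts nearest the robot goes beside the tray's red end block, the next in the row goes into the next compartment, and so on, with the farthest one beside the grey block. Set each mount down gently, without letting it drop, so that it stands flat on its compartment's floor with the polished face up.

Things in the scene. Friction and masses are not known exactly. Their poses are not given: they have to be found in the camera images.
- mount_black: loose black resin specimen mount: upright cylinder 30 mm across, 30 mm tall, about 55 g, with one square steel section in its polished top face. Origin at the centre of its underside, z up towards the polished face; its yaw is arbitrary. It starts standing on the floor of the dish with the black rim.
- mount_green: loose green resin specimen mount: upright cylinder 30 mm across, 30 mm tall, about 55 g, with a round copper section in its polished top face. Origin at the centre of its underside, z up towards the polished face; its yaw is arbitrary. It starts standing on the floor of the dish with the green rim.
- mount_blue: loose blue resin specimen mount: upright cylinder 30 mm across, 30 mm tall, about 55 g, with one narrow steel bar in its polished top face. Origin at the centre of its underside, z up towards the polished face; its yaw is arbitrary. It starts standing on the floor of the dish with the blue rim.
- mount_yellow: loose yellow resin specimen mount: upright cylinder 30 mm across, 30 mm tall, about 55 g, with two small square steel sections in its polished top face. Origin at the centre of its underside, z up towards the polished face; its yaw is arbitrary. It starts standing on the floor of the dish with the yellow rim.
- dish_black: fixed square dish with a black rim on the cooling rack, 50 mm wide, 44 mm inside; floor 4 mm thick, walls to 10 mm above its underside. Marks where the black mount started. Origin: centre of its underside, 8 mm above the bench. The four dishes form a straight row 56 mm apart on an aluminium plate, colours in any order; each dish's x axis runs along the row, away from the robot.
- dish_green: fixed square dish with a green rim on the cooling rack, 50 mm wide, 44 mm inside; floor 4 mm thick, walls to 10 mm above its underside. Marks where the green mount started. Origin: centre of its underside, 8 mm above the bench. The four dishes form a straight row 56 mm apart on an aluminium plate, colours in any order; each dish's x axis runs along the row, away from the robot.
- dish_blue: fixed square dish with a blue rim on the cooling rack, 50 mm wide, 44 mm inside; floor 4 mm thick, walls to 10 mm above its underside. Marks where the blue mount started. Origin: centre of its underside, 8 mm above the bench. The four dishes form a straight row 56 mm apart on an aluminium plate, colours in any order; each dish's x axis runs along the row, away from the robot.
- dish_yellow: fixed square dish with a yellow rim on the cooling rack, 50 mm wide, 44 mm inside; floor 4 mm thick, walls to 10 mm above its underside. Marks where the yellow mount started. Origin: centre of its underside, 8 mm above the bench. The four dishes form a straight row 56 mm apart on an aluminium plate, colours in any order; each dish's x axis runs along the row, away from the robot.
- tray: fixed tray beside the cooling rack (left or right), 273 x 57 mm. Four 47 mm square dark compartments in a row along its x (away from the robot), centres at x = -78, -26, 26, 78 mm, y = 0; floors 5 mm and tops of the white 5 mm walls 12 mm above the bench. Red block on one end, grey on the other, tops 21 mm above the bench. Origin: centre of its underside, at bench height.
- first_block: fixed red end block, 24 mm along the row by 50 mm, 16 mm tall on the tray's base, at the tray's near or far end (x = -121.5 or +121.5 mm of the tray); the grey block is at the other end. The row begins beside it: the first compartment's centre is 43.5 mm from the block's origin, the next ones 52 mm further each. Origin: centre of its underside.
There are look-alikes about, which are no part of the job. Of the things shaped like the mount_blue, the blue one is meant.

How it is judged:
By the outcome, as a careful person would: the job done as asked, in the order asked, and still so for the second after the job is handed in, with the robot touching nothing.
It also fails if it takes over 90 s, if anything falls off the work surface, if the arm or the gripper's body presses on something with over 40 N, if the wrist force passes 120 N, or if a joint passes its speed limit or range.

## Robot

A 6-joint arm with a two-finger parallel gripper is mounted at the origin on the work surface. World frame = base frame: x ahead of the robot, y to its left, z up, the work surface at z = 0. Lengths are in m, angles in degrees, forces in N, time in s.
With the tool pointing down it reaches from about 0.375 to 0.9 m from the base axis. Payload 3.1 kg.
Tool frame: the origin (TCP) lies between the finger pads; the fingertips stand 22 mm ahead of it and the grasp point (between the pads) lies 3 mm ahead of it (bot.tip_extent is the distance from the TCP to the fingertips, in m); y points along the fingers, z is the direction in which the jaws open and shut, and the axes are right-handed (so a half turn about y gives the same grasp; the last joint's range is limited). The gripper opens to 87 mm and grips with 3 to 60 N. Pads are 19 mm wide; open, the fingers measure 117 mm over their backs; the gripper's body (75 mm by 190 mm) begins 51 mm behind the grasp point.
Start: joints at [54.574, 30.224, 82.088, -0, 67.689, -10.227], TCP at [0.266, 0.566, 0.245] pointing down, gripper open.
Joint ranges: [-176.69, 176.69], [-43.24, 126.21], [12.49, 139.97], [-82, 262], [0, 151.66], [-163.58, 163.58]. Speed limits (degrees/s): [159.86, 159.86, 180, 180, 180, 180].

## Interface

Orientations are given as a 3x3 rotation matrix whose columns are the frame's x, y, z axes.
In Python, from rig import bot, eyes, models gives the robot as it stands. The module is installed in compiled form; this text tells all that it offers.
- The arm moves only by the tool arm_command, never from a script. Its arguments are lists of equal length, an entry for each row: "translation": the shift along the tool's x, y, z each as a share of 0.08 m, from -1 to 1, a list of three; "rotation": the turn, a rotation vector about the tool's x, y, z each as a share of 60 degrees, from -1 to 1, a list of three; "grip": the closure, from -1 (fully open) to 1 (shut), so that 0 is half open. In form: {"translation": [[x, y, z], ...], "rotation": [[rx, ry, rz], ...], "grip": [grip, ...]}. A call has 1 to 5 rows; each row is the pose to reach, as a shift and turn from the pose commanded when the call began, along the tool's axes at that moment; what a row does not reach only later rows make up. A row lasts 1/10 s, in which the tool goes at most 50 mm and 8.59 degrees, less where a joint would pass 70% of its speed; a pose out of reach is approached as far as the arm can. A call with a number of a shift or a turn outside -1 to 1 is refused whole. A call with a gripper value outside its range is refused whole. The fingers move at their own pace and stop on an object; the grip force is fixed at half the most. Time passes only in rows, so rows that repeat a pose let the fingers close. It gives the time, the measured TCP pose, the force and the opening at its end, in the units of the state.
- bot.read_state(): the state, without advancing time (a new reading comes with each control period).
- eyes.capture(name): name is "scene" or "top"; returns a dict with "image" (480x640x3 uint8, blue, green, red), "mtx" (3x3 intrinsics, pixels), "rvec" (rotation vector, rad) and "tvec" (3), from world to camera coordinates, as OpenCV has them. Camera axes: x right, y down, z forward; pixel columns grow to the right and rows downward; lengths in m; the calibration is good to about 2 mm. A picture is of the moment at which its call begins. There is no depth.
- bot.hand_in(): hands the job in, once; it reports no verdict.
Trained networks look in the newest picture that a camera, given by its name, has taken for a name from the list of things; names that differ only in an ending like _2 or _b are one class to them, and where a whole thing is asked for, a point or a joint stands for the part that bears it (a point fixed in the world has none). Each returns a list of dicts, best first, with "conf" (0 to 1); they miss things now and then, are a little off and sometimes report something else, mostly with a low value. They report only what shows in the picture. A call takes as long as a camera call. They do not tell look-alikes from the thing itself.
- models.recognise(camera, thing): "extent" ([left, top, right, bottom] as shares, 0 to 1, of the picture: columns of its width, rows of its height, round what is visible of it).
- models.spot_point(camera, thing): "point" ([column, row] as shares, 0 to 1, of the picture: columns of its width, rows of its height: a listed point, or the origin of a listed thing).
The state is a dict: "time_s": time; "joint_positions": joint angles; "qvel": joint speeds; "tau": joint torques, N m; "position": TCP position; "tcp_rot": TCP orientation; "force": force on the tool from outside, world axes, zero at the start; "moment": the same for the moment, N m; "opening": opening from 0.0 (shut) to 1.0 (fully open).
Only numpy, scipy, OpenCV 4.12 (cv2) and the standard library are available. Lean on these libraries where they do the work, as an engineer would, in place of code of your own. Each camera call takes 0.05 s, during which the arm holds its last target. There are 200 camera calls.

## Working session

There is one attempt and no reset: what is moved stays moved. The work goes in short steps, Python scripts to look and compute and a tool call to move; the robot and the scene stay as the last step left them, time stands still between calls to the robot, and variables do not carry over. Pictures are saved under pics/ and viewed, about 12 in all and at most 16, crops included, and the job is handed in when it is done.

Besides the shell and the picture viewer there is one more tool, called after "Request:" as a command line: name --argument value ..., lists and objects as JSON in quotes. arm_command: Moves the arm, as the interface text tells. Shift numbers are shares of 0.08 m and turn numbers shares of 60 degrees, none past 1 either way. Its arguments: {"type":"object","properties":{"translation":{"type":"array"},"rotation":{"type":"array"},"grip":{"type":"array"}},"required":["translation","rotation","grip"]}

```bash
mkdir -p pics; python3 - <<'E'
from rig import bot,eyes,models
import cv2,numpy as np
s=bot.read_state()
print(s['time_s'],s['position'],np.round(s['tcp_rot'],3),s['opening'])
for c in('top','scene'):
    f=eyes.capture(c); cv2.imwrite(f'pics/{c}0.png',f['image'])
    R=cv2.Rodrigues(f['rvec'])[0]; print(c,-R.T@f['tvec'].ravel(), f['mtx'][0,0])
    for t in['mount_black','mount_green','mount_blue','mount_yellow','dish_black','dish_green','dish_blue','dish_yellow','tray','first_block']:
        print(t,[(np.round(d['point'][0]*640,1),np.round(d['point'][1]*480,1),round(d['conf'],2)) for d in models.spot_point(c,t)[:4]])
E
```

```text
0.0 [0.26567096 0.56496293 0.2435486 ] [[ 0.905 -0.001  0.426]
 [-0.426 -0.002  0.905]
 [-0.    -1.    -0.002]] 1.0025023788894947
top [ 0.45343659 -0.01797681  0.84505044] 476.89245504934837
mount_black [(np.float64(393.5), np.float64(219.5), 0.63)]
mount_green [(np.float64(386.6), np.float64(251.9), 0.63), (np.float64(385.6), np.float64(288.9), 0.29), (np.float64(385.3), np.float64(256.9), 0.28)]
mount_blue [(np.float64(442.3), np.float64(262.5), 0.85), (np.float64(332.8), np.float64(270.3), 0.69), (np.float64(445.9), np.float64(306.4), 0.67), (np.float64(390.3), np.float64(286.5), 0.54)]
mount_yellow [(np.float64(396.9), np.float64(191.4), 0.51)]
dish_black [(np.float64(392.6), np.float64(225.1), 0.93)]
dish_green [(np.float64(388.7), np.float64(256.4), 0.71)]
dish_blue [(np.float64(384.2), np.float64(287.6), 0.7)]
dish_yellow [(np.float64(395.7), np.float64(191.0), 0.55)]
tray [(np.float64(189.5), np.float64(238.6), 0.79)]
first_block [(np.float64(194.5), np.float64(172.1), 0.67)]
scene [ 0.9492203  -0.09950349  0.62674237] 462.7062057487145
mount_black []
mount_green [(np.float64(263.2), np.float64(251.8), 0.84), (np.float64(471.0), np.float64(231.3), 0.38)]
mount_blue [(np.float64(194.3), np.float64(220.9), 0.93), (np.float64(202.9), np.float64(257.8), 0.81), (np.float64(259.4), np.float64(217.5), 0.58), (np.float64(313.0), np.float64(227.7), 0.55)]
mount_yellow [(np.float64(256.1), np.float64(323.2), 0.63)]
dish_black [(np.float64(258.9), np.float64(283.4), 0.85), (np.float64(258.4), np.float64(253.8), 0.41)]
dish_green [(np.float64(260.2), np.float64(252.2), 0.7)]
dish_blue [(np.float64(257.3), np.float64(220.1), 0.88), (np.float64(507.4), np.float64(295.3), 0.62)]
dish_yellow [(np.float64(258.3), np.float64(312.7), 0.97)]
tray [(np.float64(471.2), np.float64(233.9), 0.75)]
first_block [(np.float64(504.3), np.float64(296.8), 0.67)]
```

View pics/top0.png

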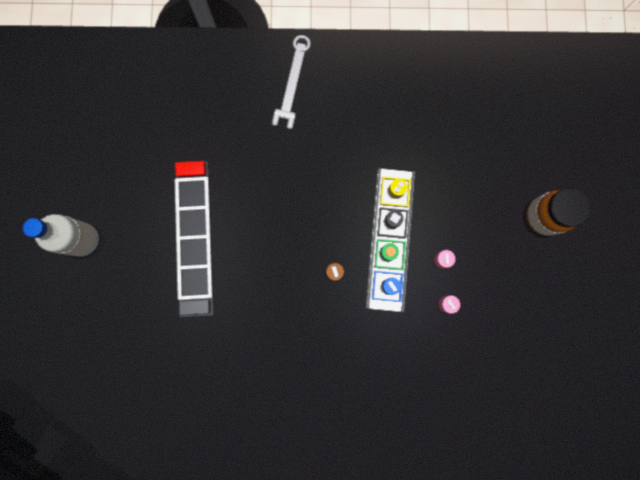

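View pics/scene0.png

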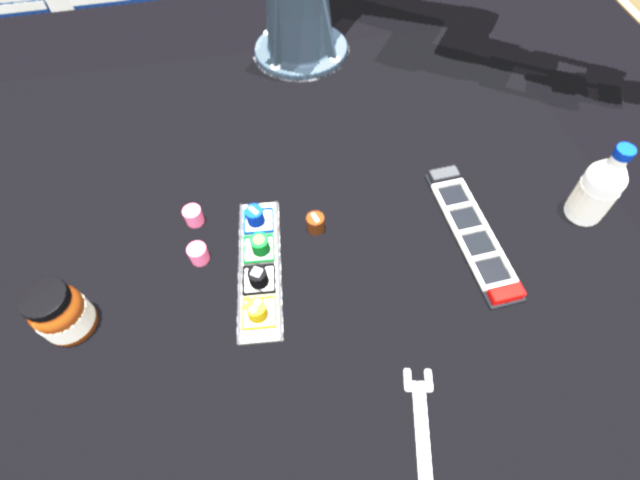

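```bash
cat > h.py <<'E'
import cv2,numpy as np
def cal(f): return cv2.Rodrigues(f['rvec'])[0],np.ravel(f['tvec']),f['mtx']
def topix(f,p): return cv2.projectPoints(np.float64(p).reshape(-1,3),f['rvec'],f['tvec'],f['mtx'],None)[0].reshape(-1,2)
def plane(f,px,z):
    R,t,K=cal(f); c=-R.T@t; d=R.T@np.linalg.inv(K)@np.r_[px,1]
    return (c+d*(z-c[2])/d[2])
E
python3 - <<'E'
from rig import bot,eyes,models
from h import *
Z=dict(tray=0,first_block=.005)
for c,b in(('top',(350,155,430,320)),('scene',(225,190,295,350))):
    f=eyes.capture(c); im=f['image']
    for t in['mount_black','mount_green','mount_blue','mount_yellow','dish_black','dish_green','dish_blue','dish_yellow','tray','first_block']:
        z=Z.get(t,.012 if 'mount' in t else .008)
        print(c,t,[(np.round(plane(f,np.array(d['point'])*[640,480],z)[:2],4),round(d['conf'],2)) for d in models.spot_point(c,t)[:4]])
    s=5 if c=='top' else 4
    x0,y0,x1,y1=b
    a=cv2.resize(im[y0:y1,x0:x1],None,fx=3.6,fy=3.6,interpolation=cv2.INTER_CUBIC)
    cv2.imwrite(f'pics/z_{c}.png',a)
a,b=cv2.imread('pics/z_top.png'),cv2.imread('pics/z_scene.png')
h=max(a.shape[0],b.shape[0]); o=np.zeros((h,a.shape[1]+b.shape[1]+10,3),np.uint8)
o[:a.shape[0],:a.shape[1]]=a;o[:b.shape[0],a.shape[1]+10:]=b
cv2.imwrite('pics/zoom1.png',o);print(o.shape)
E
```

```text
top mount_black [(array([ 0.5901, -0.152 ]), 0.8), (array([ 0.5177, -0.1445]), 0.62), (array([ 0.6392, -0.1565]), 0.53)]
top mount_green [(array([ 0.5296, -0.1372]), 0.59)]
top mount_blue [(array([ 0.5119, -0.2414]), 0.62), (array([ 0.4415, -0.2406]), 0.55), (array([ 0.4932, -0.0437]), 0.51), (array([ 0.4656, -0.1482]), 0.5)]
top mount_yellow [(array([ 0.6412, -0.1618]), 0.55)]
top dish_black [(array([ 0.5809, -0.1507]), 0.75), (array([ 0.4666, -0.1489]), 0.22)]
top dish_green [(array([ 0.523 , -0.1448]), 0.76)]
top dish_blue [(array([ 0.4696, -0.1411]), 0.88)]
top dish_yellow [(array([ 0.6397, -0.1551]), 0.55)]
top tray [(array([0.5547, 0.2059]), 0.83)]
top first_block [(array([0.6774, 0.1986]), 0.79), (array([ 0.527 , -0.1463]), 0.25)]
scene mount_black [(array([ 0.5912, -0.1504]), 0.93)]
scene mount_green [(array([ 0.5326, -0.1396]), 0.73)]
scene mount_blue [(array([ 0.5244, -0.2394]), 0.96), (array([ 0.4691, -0.1432]), 0.92), (array([ 0.4565, -0.2462]), 0.89), (array([ 0.5115, -0.0535]), 0.71)]
scene mount_yellow [(array([ 0.6504, -0.1613]), 0.93)]
scene dish_black [(array([ 0.5898, -0.1569]), 0.74)]
scene dish_green [(array([ 0.5297, -0.1477]), 0.61)]
scene dish_blue [(array([ 0.4735, -0.1427]), 0.58)]
scene dish_yellow [(array([ 0.6383, -0.1568]), 0.7)]
scene tray [(array([0.5559, 0.1976]), 0.76)]
scene first_block [(array([0.6771, 0.207 ]), 0.71)]
(594, 550, 3)
```

View pics/zoom1.png

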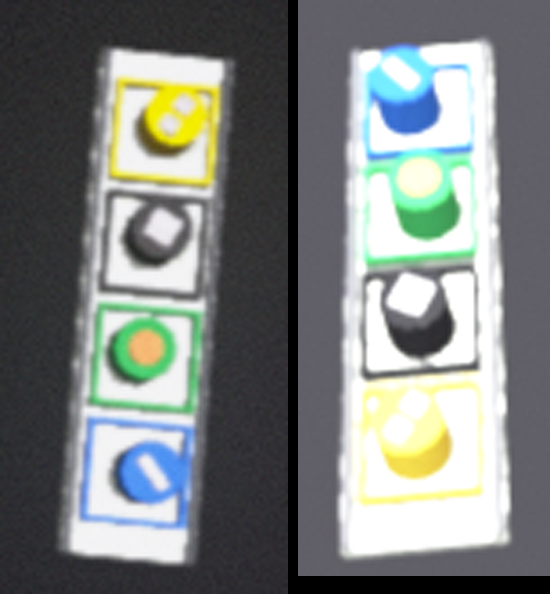

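```bash
python3 - <<'E'
from rig import bot,eyes,models
from h import *
T=eyes.capture('top');S=eyes.capture('scene')
for n,a,b in[('blue',(153,473),(401,75)),('green',(146,348),(422,178)),('black',(159,230),(412,296)),('yellow',(175,117),(412,407))]:
    print(n,plane(T,np.array(a)/3.6+[350,155],.042)[:2].round(4),plane(S,(np.array(b)-[298,0])/3.6+[225,190],.042)[:2].round(4))
for n,a in[('dy',(163,132)),('db',(137,472))]: print(n,plane(T,np.array(a)/3.6+[350,155],.018)[:2].round(4))
im=T['image'];o=cv2.resize(im[155:322,165:225],None,fx=3.5,fy=3.5,interpolation=cv2.INTER_CUBIC)
p=cv2.resize(S['image'][160:310,420:530],None,fx=3.5,fy=3.5,interpolation=cv2.INTER_CUBIC)
q=np.zeros((max(o.shape[0],p.shape[0]),o.shape[1]+p.shape[1]+10,3),np.uint8)
q[:o.shape[0],:o.shape[1]]=o;q[:p.shape[0],-p.shape[1]:]=p
cv2.imwrite('pics/tray1.png',q)
# white wall outer outline
for f,box,nm in((T,(165,150,225,330),'top'),(S,(420,160,530,310),'scene')):
    g=f['image'][box[1]:box[3],box[0]:box[2]]; hsv=cv2.cvtColor(g,cv2.COLOR_BGR2HSV)
    m=((hsv[...,1]<90)&(hsv[...,2]>150)).astype(np.uint8)
    c=max(cv2.findContours(m,0,2)[0],key=cv2.contourArea); r=cv2.minAreaRect(c)
    q=cv2.approxPolyDP(cv2.convexHull(c),6,True).reshape(-1,2)+box[:2]
    print(nm,q.tolist(),[plane(f,x,.012)[:2].round(4).tolist() for x in q.astype(float)])
    r=((hsv[...,1]>150)&((hsv[...,0]<8)|(hsv[...,0]>172))&(hsv[...,2]>120)); yx=np.argwhere(r).mean(0); print('red',plane(f,yx[::-1]+box[:2],.021)[:2].round(4))
E
```

```text
blue [ 0.4703 -0.1468] [ 0.4752 -0.1456]
green [ 0.5289 -0.1443] [ 0.5326 -0.1419]
black [ 0.5852 -0.1512] [ 0.59   -0.1517]
yellow [ 0.6399 -0.1596] [ 0.6402 -0.1565]
dy [ 0.6379 -0.1578]
db [ 0.4713 -0.143 ]
top [[207, 177], [211, 296], [179, 299], [175, 179]] [[0.6635, 0.1767], [0.4532, 0.1631], [0.4478, 0.218], [0.6594, 0.2333]]
red [0.6771 0.2059]
scene [[432, 183], [463, 178], [518, 282], [482, 291]] [[0.45, 0.1644], [0.4495, 0.2212], [0.6642, 0.2315], [0.6684, 0.173]]
red [0.6897 0.1951]
```

View pics/tray1.png

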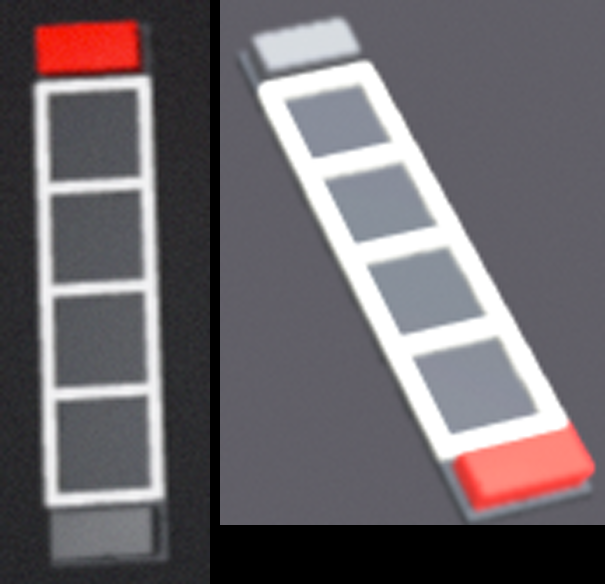

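Request:
arm_command --translation '[[0, 0, 0], [0, 0, 0], [0, 0, 0], [0, 0, 0]]' --rotation '[[0, -0.14, 0], [0, -0.28, 0], [0, -0.42, 0], [0, -0.42, 0]]' --grip '[-1, -1, -1, -1]'

```text
time_s: 2.7
position: [0.2661, 0.5655, 0.2445]
tcp_rot: [[1.0, -0.0, 0.0], [-0.0, -0.0, 1.0], [-0.0, -1.0, -0.0]]
force: [-0.2, 0.2, 0.1]
opening: 0.998
```

Request:
arm_command --translation '[[0.1, 0, -0.33], [0.2, 0, -0.67], [0.3, 0, -1]]' --rotation '[[0, 0, 0], [0, 0, 0], [0, 0, 0]]' --grip '[-1, -1, -1]'

```text
time_s: 3.0
position: [0.2901, 0.4847, 0.2445]
tcp_rot: [[1.0, 0.0, 0.003], [-0.003, -0.0, 1.0], [0.0, -1.0, -0.0]]
force: [-0.6, 0.6, -0.2]
opening: 1.0
```

```bash
python3 - <<'E'
from rig import bot
s=bot.read_state();print(s['time_s'],s['position'],s['tcp_rot'].round(4) if hasattr(s['tcp_rot'],'round') else s['tcp_rot'],s['force'],s['joint_positions'])
E
```

```text
3.0 [0.29010254 0.48473106 0.24450339] [[ 1.0e+00  1.0e-04  2.8e-03]
 [-2.8e-03 -0.0e+00  1.0e+00]
 [ 1.0e-04 -1.0e+00 -0.0e+00]] [-0.61650541  0.59392157 -0.17230332] [ 4.77718932e+01  2.55875460e+01  9.08512288e+01 -7.61332494e-03
  6.35565761e+01 -4.20618633e+01]
```

Request:
arm_command --translation '[[0.1, 0.06, -0.33], [0.19, 0.12, -0.66], [0.284, 0.188, -0.988]]' --rotation '[[0, 0, 0], [0, 0, 0], [0, 0, 0]]' --grip '[-1, -1, -1]'

```text
time_s: 3.3
position: [0.3131, 0.4056, 0.2297]
tcp_rot: [[1.0, 0.001, 0.003], [-0.003, 0.001, 1.0], [0.001, -1.0, 0.001]]
force: [0.2, -0.4, -0.2]
opening: 0.995
```

Request:
arm_command --translation '[[0.1, 0.06, -0.33], [0.19, 0.12, -0.66], [0.284, 0.188, -0.988]]' --rotation '[[0, 0, 0], [0, 0, 0], [0, 0, 0]]' --grip '[-1, -1, -1]'

```text
time_s: 3.6
position: [0.3359, 0.3266, 0.2146]
tcp_rot: [[1.0, 0.001, 0.003], [-0.003, 0.0, 1.0], [0.001, -1.0, 0.0]]
force: [0.1, 0.4, -0.5]
opening: 1.001
```

Request:
arm_command --translation '[[0.1, 0.06, -0.33], [0.19, 0.12, -0.66], [0.284, 0.188, -0.988]]' --rotation '[[0, 0, 0], [0, 0, 0], [0, 0, 0]]' --grip '[-1, -1, -1]'

```text
time_s: 3.9
position: [0.3587, 0.2475, 0.1996]
tcp_rot: [[1.0, 0.001, 0.004], [-0.004, 0.0, 1.0], [0.001, -1.0, 0.0]]
force: [-0.2, 0.7, -0.4]
opening: 0.997
```

Request:
arm_command --translation '[[0.1, 0.06, -0.33], [0.19, 0.12, -0.66], [0.284, 0.188, -0.988]]' --rotation '[[0, 0, 0], [0, 0, 0], [0, 0, 0]]' --grip '[-1, -1, -1]'

```text
time_s: 4.2
position: [0.3815, 0.1684, 0.1845]
tcp_rot: [[1.0, 0.001, 0.004], [-0.004, 0.0, 1.0], [0.001, -1.0, 0.0]]
force: [0.4, 0.2, 0.9]
opening: 1.0
```

Request:
arm_command --translation '[[0.1, 0.06, -0.33], [0.19, 0.12, -0.66], [0.284, 0.188, -0.988]]' --rotation '[[0, 0, 0], [0, 0, 0], [0, 0, 0]]' --grip '[-1, -1, -1]'

```text
time_s: 4.5
position: [0.4043, 0.0892, 0.1695]
tcp_rot: [[1.0, 0.001, 0.004], [-0.004, 0.0, 1.0], [0.001, -1.0, 0.0]]
force: [0.5, 0.3, 0.7]
opening: 1.003
```

Request:
arm_command --translation '[[0.1, 0.06, -0.33], [0.19, 0.12, -0.66], [0.284, 0.188, -0.988]]' --rotation '[[0, 0, 0], [0, 0, 0], [0, 0, 0]]' --grip '[-1, -1, -1]'

```text
time_s: 4.8
position: [0.4271, 0.01, 0.1544]
tcp_rot: [[1.0, 0.001, 0.004], [-0.004, -0.0, 1.0], [0.001, -1.0, -0.0]]
force: [-0.0, 1.1, -0.2]
opening: 0.997
```

Request:
arm_command --translation '[[0.1, 0.06, -0.33], [0.19, 0.12, -0.66], [0.284, 0.188, -0.988]]' --rotation '[[0, 0, 0], [0, 0, 0], [0, 0, 0]]' --grip '[-1, -1, -1]'

```text
time_s: 5.1
position: [0.4497, -0.0691, 0.1393]
tcp_rot: [[1.0, 0.001, 0.004], [-0.004, -0.0, 1.0], [0.001, -1.0, -0.0]]
force: [0.2, 0.2, -0.2]
opening: 1.001
```

Request:
arm_command --translation '[[0.1, 0.06, -0.33], [0.19, 0.12, -0.66], [0.284, 0.188, -0.988], [0.284, 0.188, -0.988]]' --rotation '[[0, 0, 0], [0, 0, 0], [0, 0, 0], [0, 0, 0]]' --grip '[-1, -1, -1, -1]'

```text
time_s: 5.5
position: [0.4741, -0.1506, 0.1241]
tcp_rot: [[1.0, 0.004, 0.006], [-0.006, -0.003, 1.0], [0.004, -1.0, -0.003]]
force: [0.0, 0.8, 0.8]
opening: 0.998
```

```bash
python3 - <<'E'
from rig import bot,eyes
from h import *
s=bot.read_state();print(s['time_s'],s['position'],s['force'],s['joint_positions'])
f=eyes.capture('scene'); print(topix(f,[[.472,-.146,.042],s['position']]))
o=cv2.resize(f['image'][80:350,150:400],None,fx=2.2,fy=2.2,interpolation=cv2.INTER_CUBIC)
cv2.imwrite('pics/hover1.png',o)
E
```

```text
5.5 [ 0.47413527 -0.15056178  0.12411128] [0.0497608  0.82208626 0.76221385] [-3.04960058e+01  3.15147149e+01  1.06636088e+02 -3.66553790e-02
  4.15952174e+01 -1.20100840e+02]
[[253.20105568 209.34672287]
 [241.53436109 176.04194829]]
```

View pics/hover1.png

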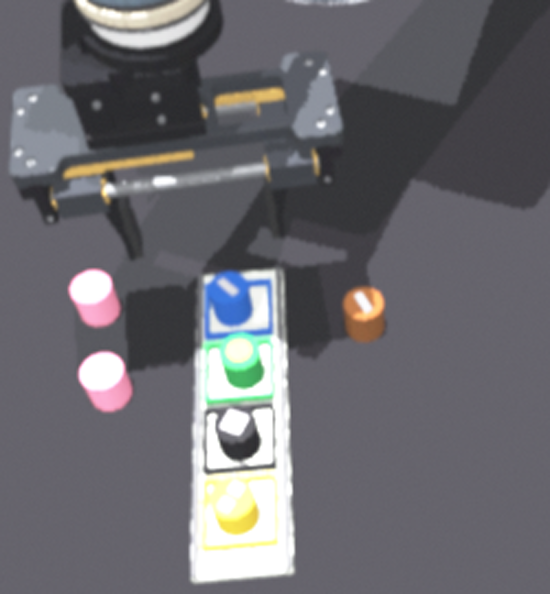

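Request:
arm_command --translation '[[-0.03, 0.2, 0.06], [-0.03, 0.4, 0.06], [-0.03, 0.6, 0.06], [-0.03, 0.7, 0.06], [-0.03, 0.7, 0.06]]' --rotation '[[0, 0, 0], [0, 0, 0], [0, 0, 0], [0, 0, 0], [0, 0, 0]]' --grip '[-0.4, -0.4, -0.4, -0.4, -0.4]'

```text
time_s: 6.05
position: [0.4686, -0.1408, 0.0676]
tcp_rot: [[1.0, -0.002, 0.0], [-0.0, 0.001, 1.0], [-0.002, -1.0, 0.001]]
force: [0.5, -0.2, 0.1]
opening: 0.719
```

```bash
python3 - <<'E'
from rig import bot,eyes
from h import *
f=eyes.capture('scene');s=bot.read_state();print(s['time_s'],s['position'],s['tcp_rot'])
o=cv2.resize(f['image'][130:330,180:340],None,fx=3,fy=3,interpolation=cv2.INTER_CUBIC)
cv2.imwrite('pics/hover2.png',o)
E
```

```text
6.1 [ 0.46905369 -0.14120607  0.06817267] [[ 9.99999424e-01 -1.06784718e-03  1.05176401e-04]
 [-1.04422653e-04  7.05888260e-04  9.99999745e-01]
 [-1.06792115e-03 -9.99999181e-01  7.05776347e-04]]
```

View pics/hover2.png

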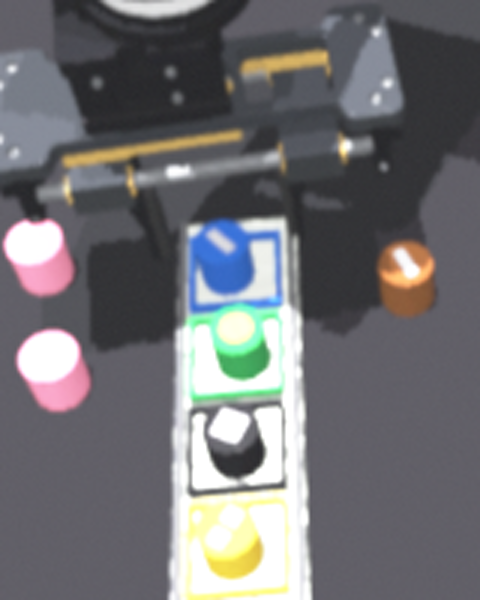

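Request:
arm_command --translation '[[0.02, 0.1, -0.06], [0.02, 0.2, -0.06], [0.02, 0.27, -0.06], [0.02, 0.325, -0.06], [0.02, 0.325, -0.06]]' --rotation '[[0, 0, 0], [0, 0, 0], [0, 0, 0], [0, 0, 0], [0, 0, 0]]' --grip '[-0.4, -0.4, -0.4, -0.4, -0.4]'

```text
time_s: 6.6
position: [0.4706, -0.1466, 0.0415]
tcp_rot: [[1.0, -0.001, 0.0], [-0.0, 0.001, 1.0], [-0.001, -1.0, 0.001]]
force: [-0.2, 0.1, -0.1]
opening: 0.699
```

Request:
arm_command --translation '[[0, 0, 0], [0, 0, 0], [0, 0, 0], [0, 0, 0], [0, 0, 0]]' --rotation '[[0, 0, 0], [0, 0, 0], [0, 0, 0], [0, 0, 0], [0, 0, 0]]' --grip '[1, 1, 1, 1, 1]'

```text
time_s: 7.1
position: [0.4711, -0.1468, 0.0424]
tcp_rot: [[1.0, 0.0, -0.0], [0.0, -0.0, 1.0], [0.0, -1.0, -0.0]]
force: [0.8, -0.7, 0.9]
opening: 0.336
```

Request:
arm_command --translation '[[0, 0, 0], [0, 0, 0], [0, 0, 0], [0, 0, 0], [0, 0, 0]]' --rotation '[[0, 0, 0], [0, 0, 0], [0, 0, 0], [0, 0, 0], [0, 0, 0]]' --grip '[1, 1, 1, 1, 1]'

```text
time_s: 7.6
position: [0.4711, -0.1468, 0.0424]
tcp_rot: [[1.0, 0.0, -0.0], [0.0, -0.0, 1.0], [0.0, -1.0, -0.0]]
force: [-0.2, -0.2, 3.8]
opening: 0.334
```

```bash
python3 - <<'E'
from rig import bot,eyes
from h import *
f=eyes.capture('scene');s=bot.read_state();print(s['time_s'],s['position'],s['tcp_rot'],s['opening'],s['force'])
o=cv2.resize(f['image'][130:330,180:340],None,fx=3,fy=3,interpolation=cv2.INTER_CUBIC)
cv2.imwrite('pics/grip1.png',o)
E
```

```text
7.65 [ 0.47112106 -0.14682355  0.04238312] [[ 9.99999973e-01  2.33781971e-04 -2.31490506e-06]
 [ 2.33980856e-06 -1.06524248e-04  9.99999994e-01]
 [ 2.33781723e-04 -9.99999967e-01 -1.06524792e-04]] 0.3384627221641606 [-0.92845744 -0.15507902  2.88083916]
```

View pics/grip1.png

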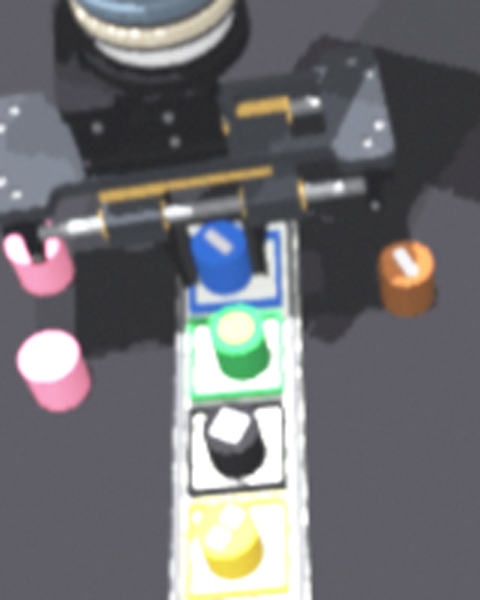

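Request:
arm_command --translation '[[0, -0.1, 0], [0, -0.3, 0], [0, -0.55, 0], [0, -0.8, 0], [0, -0.96, 0]]' --rotation '[[0, 0, 0], [0, 0, 0], [0, 0, 0], [0, 0, 0], [0, 0, 0]]' --grip '[1, 1, 1, 1, 1]'

```text
time_s: 8.15
position: [0.4713, -0.147, 0.1205]
tcp_rot: [[1.0, 0.001, -0.0], [0.0, -0.001, 1.0], [0.001, -1.0, -0.001]]
force: [1.3, -0.7, -0.5]
opening: 0.336
```

Request:
arm_command --translation '[[0.07, 0, 0.15], [0.17, 0, 0.37], [0.29, 0, 0.62], [0.407, 0, 0.872]]' --rotation '[[0, 0, 0], [0, 0, 0], [0, 0, 0], [0, 0, 0]]' --grip '[1, 1, 1, 1]'

```text
time_s: 8.55
position: [0.5035, -0.0755, 0.1184]
tcp_rot: [[1.0, -0.001, 0.0], [-0.0, 0.001, 1.0], [-0.001, -1.0, 0.001]]
force: [0.4, 0.1, 0.2]
opening: 0.341
```

Request:
arm_command --translation '[[0.136, 0, 0.29], [0.27, 0, 0.58], [0.407, 0, 0.872]]' --rotation '[[0, 0, 0], [0, 0, 0], [0, 0, 0]]' --grip '[1, 1, 1]'

```text
time_s: 8.85
position: [0.5359, -0.0053, 0.1181]
tcp_rot: [[1.0, -0.002, -0.0], [0.0, 0.001, 1.0], [-0.002, -1.0, 0.001]]
force: [1.7, -0.4, -0.5]
opening: 0.336
```

Request:
arm_command --translation '[[0.136, 0, 0.29], [0.27, 0, 0.58], [0.407, 0, 0.872]]' --rotation '[[0, 0, 0], [0, 0, 0], [0, 0, 0]]' --grip '[1, 1, 1]'

```text
time_s: 9.15
position: [0.5683, 0.0645, 0.118]
tcp_rot: [[1.0, -0.002, -0.0], [0.0, 0.0, 1.0], [-0.002, -1.0, 0.0]]
force: [0.2, 0.1, -1.1]
opening: 0.334
```

Request:
arm_command --translation '[[0.136, 0, 0.29], [0.27, 0, 0.58], [0.407, 0, 0.872]]' --rotation '[[0, 0, 0], [0, 0, 0], [0, 0, 0]]' --grip '[1, 1, 1]'

```text
time_s: 9.45
position: [0.6006, 0.1343, 0.1178]
tcp_rot: [[1.0, -0.002, -0.001], [0.001, 0.0, 1.0], [-0.002, -1.0, 0.0]]
force: [-0.1, 0.0, -0.9]
opening: 0.336
```

Request:
arm_command --translation '[[0.136, 0, 0.29], [0.25, 0, 0.55], [0.35, 0, 0.75], [0.407, 0, 0.872], [0.407, 0, 0.872]]' --rotation '[[0, 0, 0], [0, 0, 0], [0, 0, 0], [0, 0, 0], [0, 0, 0]]' --grip '[1, 1, 1, 1, 1]'

```text
time_s: 9.95
position: [0.6336, 0.2038, 0.1182]
tcp_rot: [[1.0, -0.001, -0.002], [0.002, 0.0, 1.0], [-0.001, -1.0, 0.0]]
force: [-0.2, -0.3, -0.6]
opening: 0.337
```

Request:
arm_command --translation '[[0, 0.2, 0], [0, 0.45, 0], [0, 0.65, 0], [0, 0.75, 0], [0, 0.75, 0]]' --rotation '[[0, 0, 0], [0, 0, 0], [0, 0, 0], [0, 0, 0], [0, 0, 0]]' --grip '[1, 1, 1, 1, 1]'

```text
time_s: 10.45
position: [0.6324, 0.2012, 0.0569]
tcp_rot: [[1.0, -0.004, 0.001], [-0.001, -0.001, 1.0], [-0.004, -1.0, -0.001]]
force: [0.3, -1.4, -0.1]
opening: 0.336
```

```bash
python3 - <<'E'
from rig import bot,eyes
from h import *
f=eyes.capture('scene');s=bot.read_state();print(s['time_s'],s['position'],s['opening'],s['force'],s['joint_positions'])
print(topix(f,[[.634,.2026,.060],[.634,.2026,.005]]))
o=cv2.resize(f['image'][120:320,380:600],None,fx=3,fy=3,interpolation=cv2.INTER_CUBIC)
cv2.imwrite('pics/place1.png',o)
E
```

```text
10.5 [0.63330574 0.20146373 0.05807832] 0.3394383040024219 [-0.12537726 -0.0988808  -0.33136882] [ 8.03321579e+00  4.64946097e+01  8.30699517e+01 -4.15501178e-03
  5.05416651e+01 -8.19281537e+01]
[[501.36394459 251.23249726]
 [490.99132906 270.54974261]]
```

View pics/place1.png

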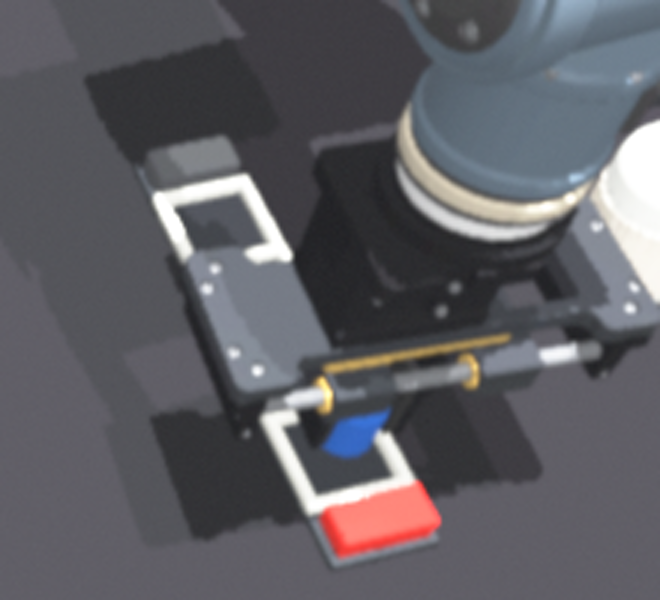

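Request:
arm_command --translation '[[0, 0.1, 0], [0, 0.17, 0], [0, 0.22, 0], [0, 0.25, 0], [0, 0.26, 0]]' --rotation '[[0, 0, 0], [0, 0, 0], [0, 0, 0], [0, 0, 0], [0, 0, 0]]' --grip '[1, 1, 1, 1, 1]'

```text
time_s: 11.0
position: [0.6337, 0.202, 0.038]
tcp_rot: [[1.0, -0.0, -0.0], [0.0, -0.0, 1.0], [-0.0, -1.0, -0.0]]
force: [0.2, 0.7, -0.3]
opening: 0.339
```

Request:
arm_command --translation '[[0, 0.005, 0], [0, 0.01, 0], [0, 0.017, 0], [0, 0.025, 0], [0, 0.025, 0]]' --rotation '[[0, 0, 0], [0, 0, 0], [0, 0, 0], [0, 0, 0], [0, 0, 0]]' --grip '[1, 1, 1, 1, 1]'

```text
time_s: 11.5
position: [0.6338, 0.202, 0.0362]
tcp_rot: [[1.0, -0.0, -0.0], [0.0, -0.0, 1.0], [-0.0, -1.0, -0.0]]
force: [0.6, 0.6, -0.7]
opening: 0.341
```

Request:
arm_command --translation '[[0, 0.003, 0], [0, 0.006, 0], [0, 0.01, 0], [0, 0.01, 0], [0, 0.01, 0]]' --rotation '[[0, 0, 0], [0, 0, 0], [0, 0, 0], [0, 0, 0], [0, 0, 0]]' --grip '[1, 1, 1, 1, 1]'

```text
time_s: 12.0
position: [0.6339, 0.202, 0.0355]
tcp_rot: [[1.0, 0.0, 0.0], [-0.0, 0.0, 1.0], [0.0, -1.0, 0.0]]
force: [-0.5, 0.5, -0.1]
opening: 0.335
```

Request:
arm_command --translation '[[0, 0.002, 0], [0, 0.005, 0], [0, 0.007, 0], [0, 0.007, 0]]' --rotation '[[0, 0, 0], [0, 0, 0], [0, 0, 0], [0, 0, 0]]' --grip '[1, 1, 1, 1]'

```text
time_s: 12.4
position: [0.6339, 0.202, 0.0354]
tcp_rot: [[1.0, 0.0, -0.0], [0.0, -0.0, 1.0], [0.0, -1.0, -0.0]]
force: [-1.2, -1.6, 5.4]
opening: 0.334
```

Request:
arm_command --translation '[[0, 0.002, 0], [0, 0.005, 0], [0, 0.007, 0], [0, 0.007, 0]]' --rotation '[[0, 0, 0], [0, 0, 0], [0, 0, 0], [0, 0, 0]]' --grip '[1, 1, 1, 1]'

```text
time_s: 12.8
position: [0.6339, 0.202, 0.0354]
tcp_rot: [[1.0, 0.0, -0.0], [0.0, -0.0, 1.0], [0.0, -1.0, -0.0]]
force: [-2.3, -0.7, 7.7]
opening: 0.335
```

Request:
arm_command --translation '[[0, 0, 0], [0, 0, 0], [0, 0, 0], [0, 0, 0], [0, 0, 0]]' --rotation '[[0, 0, 0], [0, 0, 0], [0, 0, 0], [0, 0, 0], [0, 0, 0]]' --grip '[0, 0, 0, 0, 0]'

```text
time_s: 13.3
position: [0.6343, 0.2022, 0.0345]
tcp_rot: [[1.0, 0.001, -0.0], [0.0, 0.0, 1.0], [0.001, -1.0, 0.0]]
force: [0.2, 0.4, 3.1]
opening: 0.497
```

Request:
arm_command --translation '[[0, -0.1, 0], [0, -0.3, 0], [0, -0.55, 0], [0, -0.8, 0], [0, -1, 0]]' --rotation '[[0, 0, 0], [0, 0, 0], [0, 0, 0], [0, 0, 0], [0, 0, 0]]' --grip '[0, 0, 0, -0.4, -0.4]'

```text
time_s: 13.8
position: [0.6342, 0.2018, 0.1164]
tcp_rot: [[1.0, 0.001, -0.0], [0.0, -0.0, 1.0], [0.001, -1.0, -0.0]]
force: [-0.2, 0.3, 0.9]
opening: 0.606
```

Request:
arm_command --translation '[[-0.1, 0, -0.33], [-0.2, 0, -0.66], [-0.258, 0, -0.86]]' --rotation '[[0, 0, 0], [0, 0, 0], [0, 0, 0]]' --grip '[-0.4, -0.4, -0.4]'

```text
time_s: 14.1
position: [0.6125, 0.1317, 0.1152]
tcp_rot: [[1.0, -0.0, 0.001], [-0.001, -0.0, 1.0], [-0.0, -1.0, -0.0]]
force: [-0.1, -0.3, -0.4]
opening: 0.695
```

Request:
arm_command --translation '[[-0.1, 0, -0.33], [-0.2, 0, -0.66], [-0.258, 0, -0.86]]' --rotation '[[0, 0, 0], [0, 0, 0], [0, 0, 0]]' --grip '[-0.4, -0.4, -0.4]'

```text
time_s: 14.4
position: [0.592, 0.0628, 0.1146]
tcp_rot: [[1.0, -0.0, 0.001], [-0.001, -0.0, 1.0], [-0.0, -1.0, -0.0]]
force: [-0.6, -0.0, 0.2]
opening: 0.696
```

Request:
arm_command --translation '[[-0.1, 0, -0.33], [-0.2, 0, -0.66], [-0.258, 0, -0.86]]' --rotation '[[0, 0, 0], [0, 0, 0], [0, 0, 0]]' --grip '[-0.4, -0.4, -0.4]'

```text
time_s: 14.7
position: [0.5716, -0.0059, 0.1145]
tcp_rot: [[1.0, 0.0, 0.001], [-0.001, 0.0, 1.0], [0.0, -1.0, 0.0]]
force: [0.1, -0.3, 0.3]
opening: 0.703
```

Request:
arm_command --translation '[[-0.1, 0, -0.33], [-0.2, 0, -0.66], [-0.258, 0, -0.86]]' --rotation '[[0, 0, 0], [0, 0, 0], [0, 0, 0]]' --grip '[-0.4, -0.4, -0.4]'

```text
time_s: 15.0
position: [0.5511, -0.0746, 0.1145]
tcp_rot: [[1.0, 0.0, 0.001], [-0.001, -0.0, 1.0], [0.0, -1.0, -0.0]]
force: [-0.5, 0.1, -0.3]
opening: 0.699
```

Request:
arm_command --translation '[[-0.1, 0, -0.33], [-0.2, 0, -0.66], [-0.258, 0, -0.86], [-0.258, 0, -0.86]]' --rotation '[[0, 0, 0], [0, 0, 0], [0, 0, 0], [0, 0, 0]]' --grip '[-0.4, -0.4, -0.4, -0.4]'

```text
time_s: 15.4
position: [0.5308, -0.1439, 0.1145]
tcp_rot: [[1.0, 0.001, 0.003], [-0.003, -0.0, 1.0], [0.001, -1.0, -0.0]]
force: [0.2, 0.3, 0.6]
opening: 0.699
```

```bash
python3 - <<'E'
from rig import bot,eyes
from h import *
S=eyes.capture('scene');T=eyes.capture('top');s=bot.read_state();print(s['time_s'],s['position'],s['opening'],s['force'],s['joint_positions'])
print(topix(S,[[.634,.202,.035]]),topix(T,[[.634,.202,.035]]))
a=cv2.resize(S['image'][160:330,200:340],None,fx=3,fy=3,interpolation=cv2.INTER_CUBIC)
b=cv2.resize(S['image'][220:310,460:540],None,fx=4,fy=4,interpolation=cv2.INTER_CUBIC)
q=np.zeros((max(a.shape[0],b.shape[0]),a.shape[1]+b.shape[1],3),np.uint8)
q[:a.shape[0],:a.shape[1]]=a;q[:b.shape[0],a.shape[1]:]=b
cv2.imwrite('pics/after1.png',q)
E
```

```text
15.5 [ 0.53085245 -0.14175404  0.11439035] 0.7018449748203325 [0.41797974 0.64434907 0.66704482] [-2.66236996e+01  3.52708132e+01  9.93678627e+01  4.73312880e-02
  4.53594123e+01 -1.16603171e+02]
[[496.09742453 260.39519659]] [[188.71985902 190.30021356]]
```

View pics/after1.png

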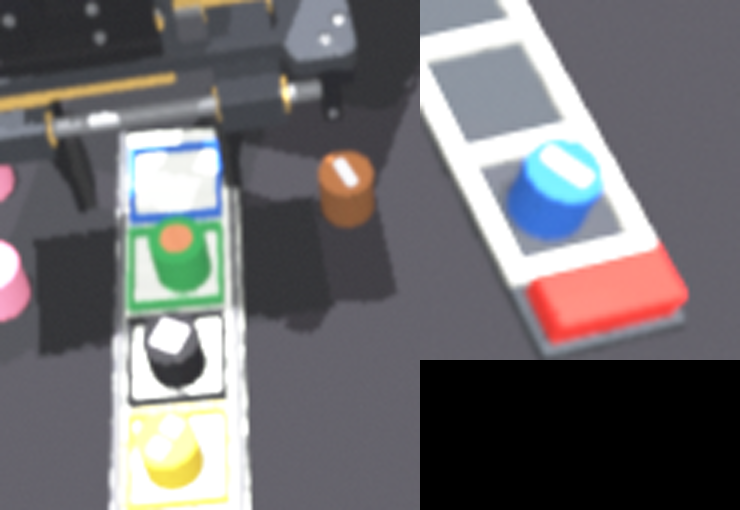

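Request:
arm_command --translation '[[0, 0.2, -0.02], [0, 0.4, -0.02], [0, 0.6, -0.02], [0, 0.75, -0.02], [0, 0.8, -0.02]]' --rotation '[[0, 0, 0], [0, 0, 0], [0, 0, 0], [0, 0, 0], [0, 0, 0]]' --grip '[-0.4, -0.4, -0.4, -0.4, -0.4]'

```text
time_s: 16.0
position: [0.5302, -0.1423, 0.0491]
tcp_rot: [[1.0, -0.002, -0.001], [0.001, 0.001, 1.0], [-0.002, -1.0, 0.001]]
force: [-0.4, -0.8, 0.7]
opening: 0.702
```

Request:
arm_command --translation '[[0, 0.05, 0], [0, 0.1, 0], [0, 0.1, 0], [0, 0.1, 0]]' --rotation '[[0, 0, 0], [0, 0, 0], [0, 0, 0], [0, 0, 0]]' --grip '[-0.4, -0.4, -0.4, -0.4]'

```text
time_s: 16.4
position: [0.5309, -0.1437, 0.0426]
tcp_rot: [[1.0, 0.001, 0.0], [-0.0, -0.0, 1.0], [0.001, -1.0, -0.0]]
force: [0.0, -0.4, -0.3]
opening: 0.702
```

Request:
arm_command --translation '[[0, 0, 0], [0, 0, 0], [0, 0, 0], [0, 0, 0], [0, 0, 0]]' --rotation '[[0, 0, 0], [0, 0, 0], [0, 0, 0], [0, 0, 0], [0, 0, 0]]' --grip '[1, 1, 1, 1, 1]'

```text
time_s: 16.9
position: [0.5306, -0.1436, 0.0424]
tcp_rot: [[1.0, 0.0, 0.0], [-0.0, 0.0, 1.0], [0.0, -1.0, 0.0]]
force: [0.3, -0.1, 1.0]
opening: 0.335
```

Request:
arm_command --translation '[[0, 0, 0], [0, 0, 0], [0, 0, 0], [0, 0, 0], [0, 0, 0]]' --rotation '[[0, 0, 0], [0, 0, 0], [0, 0, 0], [0, 0, 0], [0, 0, 0]]' --grip '[1, 1, 1, 1, 1]'

```text
time_s: 17.4
position: [0.5306, -0.1436, 0.0424]
tcp_rot: [[1.0, 0.0, 0.0], [-0.0, -0.0, 1.0], [0.0, -1.0, -0.0]]
force: [-0.3, 0.2, 1.5]
opening: 0.338
```

Request:
arm_command --translation '[[0, -0.1, 0], [0, -0.3, 0], [0, -0.55, 0], [0, -0.8, 0], [0, -0.96, 0]]' --rotation '[[0, 0, 0], [0, 0, 0], [0, 0, 0], [0, 0, 0], [0, 0, 0]]' --grip '[1, 1, 1, 1, 1]'

```text
time_s: 17.9
position: [0.5311, -0.1438, 0.1207]
tcp_rot: [[1.0, 0.002, -0.0], [0.0, -0.001, 1.0], [0.002, -1.0, -0.001]]
force: [0.7, 0.4, -0.7]
opening: 0.335
```

Request:
arm_command --translation '[[0.02, 0, 0.15], [0.06, 0, 0.37], [0.09, 0, 0.62], [0.13, 0, 0.855]]' --rotation '[[0, 0, 0], [0, 0, 0], [0, 0, 0], [0, 0, 0]]' --grip '[1, 1, 1, 1]'

```text
time_s: 18.3
position: [0.5402, -0.0734, 0.1182]
tcp_rot: [[1.0, -0.002, 0.0], [-0.0, 0.001, 1.0], [-0.002, -1.0, 0.001]]
force: [0.3, -0.6, -1.0]
opening: 0.336
```

Request:
arm_command --translation '[[0.04, 0, 0.29], [0.09, 0, 0.57], [0.13, 0, 0.855]]' --rotation '[[0, 0, 0], [0, 0, 0], [0, 0, 0]]' --grip '[1, 1, 1]'

```text
time_s: 18.6
position: [0.5507, -0.0049, 0.1181]
tcp_rot: [[1.0, -0.002, -0.0], [0.0, 0.001, 1.0], [-0.002, -1.0, 0.001]]
force: [-0.8, -0.2, 0.6]
opening: 0.337
```

Request:
arm_command --translation '[[0.04, 0, 0.29], [0.09, 0, 0.57], [0.13, 0, 0.855]]' --rotation '[[0, 0, 0], [0, 0, 0], [0, 0, 0]]' --grip '[1, 1, 1]'

```text
time_s: 18.9
position: [0.561, 0.0635, 0.118]
tcp_rot: [[1.0, -0.002, -0.0], [0.0, 0.0, 1.0], [-0.002, -1.0, 0.0]]
force: [-0.1, -0.1, -0.6]
opening: 0.337
```

Request:
arm_command --translation '[[0.04, 0, 0.29], [0.09, 0, 0.57], [0.13, 0, 0.855]]' --rotation '[[0, 0, 0], [0, 0, 0], [0, 0, 0]]' --grip '[1, 1, 1]'

```text
time_s: 19.2
position: [0.5712, 0.1318, 0.1179]
tcp_rot: [[1.0, -0.002, -0.0], [0.0, 0.0, 1.0], [-0.002, -1.0, 0.0]]
force: [0.7, -0.8, -1.6]
opening: 0.338
```

Request:
arm_command --translation '[[0.04, 0, 0.29], [0.09, 0, 0.57], [0.11, 0, 0.75], [0.13, 0, 0.855], [0.13, 0, 0.855]]' --rotation '[[0, 0, 0], [0, 0, 0], [0, 0, 0], [0, 0, 0], [0, 0, 0]]' --grip '[1, 1, 1, 1, 1]'

```text
time_s: 19.7
position: [0.5822, 0.1994, 0.1186]
tcp_rot: [[1.0, -0.001, -0.002], [0.002, -0.0, 1.0], [-0.001, -1.0, -0.0]]
force: [0.1, -0.7, -1.6]
opening: 0.341
```

Request:
arm_command --translation '[[0, 0.2, 0], [0, 0.45, 0], [0, 0.65, 0], [0, 0.75, 0], [0, 0.75, 0]]' --rotation '[[0, 0, 0], [0, 0, 0], [0, 0, 0], [0, 0, 0], [0, 0, 0]]' --grip '[1, 1, 1, 1, 1]'

```text
time_s: 20.2
position: [0.5817, 0.1974, 0.0579]
tcp_rot: [[1.0, -0.003, 0.001], [-0.001, -0.001, 1.0], [-0.003, -1.0, -0.001]]
force: [0.1, 0.1, -0.2]
opening: 0.338
```

Request:
arm_command --translation '[[0, 0.1, 0], [0, 0.17, 0], [0, 0.22, 0], [0, 0.25, 0], [0, 0.26, 0]]' --rotation '[[0, 0, 0], [0, 0, 0], [0, 0, 0], [0, 0, 0], [0, 0, 0]]' --grip '[1, 1, 1, 1, 1]'

```text
time_s: 20.7
position: [0.5826, 0.1984, 0.0381]
tcp_rot: [[1.0, -0.0, -0.0], [0.0, -0.0, 1.0], [-0.0, -1.0, -0.0]]
force: [0.2, 0.6, -1.8]
opening: 0.34
```

Request:
arm_command --translation '[[0, 0.005, 0], [0, 0.01, 0], [0, 0.017, 0], [0, 0.025, 0], [0, 0.025, 0]]' --rotation '[[0, 0, 0], [0, 0, 0], [0, 0, 0], [0, 0, 0], [0, 0, 0]]' --grip '[1, 1, 1, 1, 1]'

```text
time_s: 21.2
position: [0.5826, 0.1984, 0.0363]
tcp_rot: [[1.0, -0.0, -0.0], [0.0, -0.0, 1.0], [-0.0, -1.0, -0.0]]
force: [-0.7, 0.1, -1.0]
opening: 0.338
```

```bash
python3 - <<'E'
from rig import bot
s=bot.read_state();print(s['time_s'],s['position'],s['opening'],s['force'])
E
```

```text
21.2 [0.58260179 0.19838952 0.03629702] 0.33790092811642636 [-0.73337363  0.12242041 -0.99795547]
```

Request:
arm_command --translation '[[0, 0.003, 0], [0, 0.006, 0], [0, 0.01, 0], [0, 0.01, 0]]' --rotation '[[0, 0, 0], [0, 0, 0], [0, 0, 0], [0, 0, 0]]' --grip '[1, 1, 1, 1]'

```text
time_s: 21.6
position: [0.5826, 0.1984, 0.0355]
tcp_rot: [[1.0, -0.0, -0.0], [0.0, -0.0, 1.0], [-0.0, -1.0, -0.0]]
force: [-0.2, 0.5, -1.3]
opening: 0.339
```

Request:
arm_command --translation '[[0, 0.002, 0], [0, 0.005, 0], [0, 0.007, 0], [0, 0.007, 0]]' --rotation '[[0, 0, 0], [0, 0, 0], [0, 0, 0], [0, 0, 0]]' --grip '[1, 1, 1, 1]'

```text
time_s: 22.0
position: [0.5827, 0.1984, 0.0354]
tcp_rot: [[1.0, 0.0, -0.0], [0.0, 0.0, 1.0], [0.0, -1.0, 0.0]]
force: [-1.1, -1.6, 4.1]
opening: 0.332
```

Request:
arm_command --translation '[[0, 0, 0], [0, 0, 0], [0, 0, 0], [0, 0, 0], [0, 0, 0]]' --rotation '[[0, 0, 0], [0, 0, 0], [0, 0, 0], [0, 0, 0], [0, 0, 0]]' --grip '[0, 0, 0, 0, 0]'

```text
time_s: 22.5
position: [0.5826, 0.1984, 0.0348]
tcp_rot: [[1.0, -0.0, -0.0], [0.0, -0.0, 1.0], [-0.0, -1.0, -0.0]]
force: [-0.9, 0.0, 0.6]
opening: 0.495
```

Request:
arm_command --translation '[[0, -0.1, 0], [0, -0.3, 0], [0, -0.55, 0], [0, -0.8, 0], [0, -1, 0]]' --rotation '[[0, 0, 0], [0, 0, 0], [0, 0, 0], [0, 0, 0], [0, 0, 0]]' --grip '[0, 0, 0, -0.4, -0.4]'

```text
time_s: 23.0
position: [0.5834, 0.1986, 0.1177]
tcp_rot: [[1.0, 0.003, -0.0], [0.0, 0.0, 1.0], [0.003, -1.0, 0.0]]
force: [0.7, 0.1, -0.3]
opening: 0.606
```

Request:
arm_command --translation '[[0, 0, -0.3], [0.01, 0, -0.6], [0.0135, 0, -0.877]]' --rotation '[[0, 0, 0], [0, 0, 0], [0, 0, 0]]' --grip '[-0.4, -0.4, -0.4]'

```text
time_s: 23.3
position: [0.5843, 0.1276, 0.1169]
tcp_rot: [[1.0, 0.003, -0.001], [0.001, -0.0, 1.0], [0.003, -1.0, -0.0]]
force: [0.9, -0.4, 0.2]
opening: 0.694
```

Request:
arm_command --translation '[[0, 0, -0.3], [0.01, 0, -0.6], [0.0135, 0, -0.877]]' --rotation '[[0, 0, 0], [0, 0, 0], [0, 0, 0]]' --grip '[-0.4, -0.4, -0.4]'

```text
time_s: 23.6
position: [0.5853, 0.057, 0.1166]
tcp_rot: [[1.0, 0.002, 0.0], [-0.0, -0.0, 1.0], [0.002, -1.0, -0.0]]
force: [1.2, 0.2, 0.4]
opening: 0.699
```

Request:
arm_command --translation '[[0, 0, -0.3], [0.01, 0, -0.6], [0.0135, 0, -0.877]]' --rotation '[[0, 0, 0], [0, 0, 0], [0, 0, 0]]' --grip '[-0.4, -0.4, -0.4]'

```text
time_s: 23.9
position: [0.5864, -0.0133, 0.1166]
tcp_rot: [[1.0, 0.002, 0.0], [-0.0, -0.001, 1.0], [0.002, -1.0, -0.001]]
force: [0.9, 0.6, 0.4]
opening: 0.699
```

Request:
arm_command --translation '[[0, 0, -0.3], [0.01, 0, -0.6], [0.0135, 0, -0.877]]' --rotation '[[0, 0, 0], [0, 0, 0], [0, 0, 0]]' --grip '[-0.4, -0.4, -0.4]'

```text
time_s: 24.2
position: [0.5875, -0.0835, 0.1166]
tcp_rot: [[1.0, 0.002, 0.0], [-0.0, -0.001, 1.0], [0.002, -1.0, -0.001]]
force: [1.5, -0.1, 0.2]
opening: 0.7
```

Request:
arm_command --translation '[[0, 0, -0.3], [0.01, 0, -0.6], [0.0135, 0, -0.877], [0.0135, 0, -0.877], [0.0135, 0, -0.877]]' --rotation '[[0, 0, 0], [0, 0, 0], [0, 0, 0], [0, 0, 0], [0, 0, 0]]' --grip '[-0.4, -0.4, -0.4, -0.4, -0.4]'

```text
time_s: 24.7
position: [0.5881, -0.1525, 0.116]
tcp_rot: [[1.0, 0.001, 0.001], [-0.001, 0.0, 1.0], [0.001, -1.0, 0.0]]
force: [0.4, 0.7, 0.9]
opening: 0.7
```

```bash
python3 - <<'E'
from rig import bot,eyes
from h import *
S=eyes.capture('scene');s=bot.read_state();print(s['time_s'],s['position'],s['opening'])
a=cv2.resize(S['image'][200:350,200:340],None,fx=2.5,fy=2.5,interpolation=cv2.INTER_CUBIC)
b=cv2.resize(S['image'][160:310,420:540],None,fx=3.3,fy=3.3,interpolation=cv2.INTER_CUBIC)
q=np.zeros((max(a.shape[0],b.shape[0]),a.shape[1]+b.shape[1],3),np.uint8)
q[:a.shape[0],:a.shape[1]]=a;q[:b.shape[0],a.shape[1]:]=b
cv2.imwrite('pics/after2.png',q)
E
```

```text
24.75 [ 0.58789945 -0.15174699  0.11572954] 0.7009058980266069
```

View pics/after2.png

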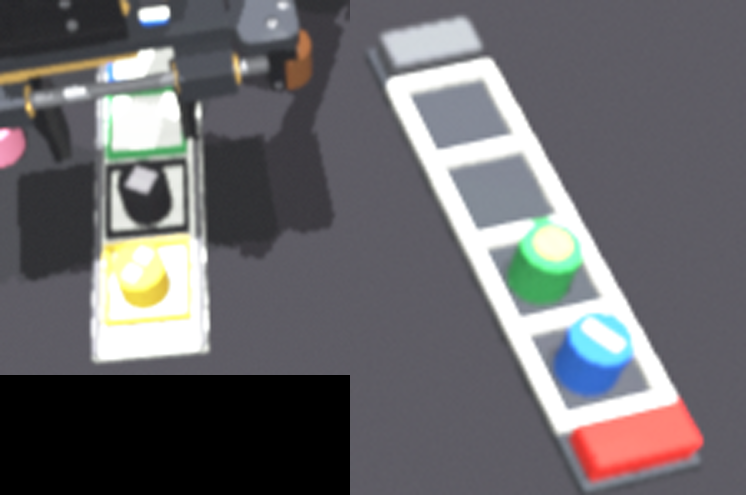

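Request:
arm_command --translation '[[0, 0.2, 0], [0, 0.4, 0], [0, 0.6, 0], [0, 0.75, 0], [0, 0.81, 0]]' --rotation '[[0, 0, 0], [0, 0, 0], [0, 0, 0], [0, 0, 0], [0, 0, 0]]' --grip '[-0.4, -0.4, -0.4, -0.4, -0.4]'

```text
time_s: 25.25
position: [0.5874, -0.151, 0.0491]
tcp_rot: [[1.0, -0.002, -0.001], [0.001, 0.001, 1.0], [-0.002, -1.0, 0.001]]
force: [-0.1, 0.0, -0.5]
opening: 0.697
```

Request:
arm_command --translation '[[0, 0.05, 0], [0, 0.1, 0], [0, 0.1, 0], [0, 0.1, 0]]' --rotation '[[0, 0, 0], [0, 0, 0], [0, 0, 0], [0, 0, 0]]' --grip '[-0.4, -0.4, -0.4, -0.4]'

```text
time_s: 25.65
position: [0.5883, -0.1525, 0.0425]
tcp_rot: [[1.0, 0.001, 0.0], [-0.0, -0.0, 1.0], [0.001, -1.0, -0.0]]
force: [0.4, -0.2, 0.3]
opening: 0.698
```

Request:
arm_command --translation '[[0, 0, 0], [0, 0, 0], [0, 0, 0], [0, 0, 0], [0, 0, 0]]' --rotation '[[0, 0, 0], [0, 0, 0], [0, 0, 0], [0, 0, 0], [0, 0, 0]]' --grip '[1, 1, 1, 1, 1]'

```text
time_s: 26.15
position: [0.588, -0.1524, 0.0422]
tcp_rot: [[1.0, 0.0, 0.0], [-0.0, 0.0, 1.0], [0.0, -1.0, 0.0]]
force: [0.5, 0.0, -0.3]
opening: 0.339
```

Request:
arm_command --translation '[[0, 0, 0], [0, 0, 0], [0, 0, 0], [0, 0, 0], [0, 0, 0]]' --rotation '[[0, 0, 0], [0, 0, 0], [0, 0, 0], [0, 0, 0], [0, 0, 0]]' --grip '[1, 1, 1, 1, 1]'

```text
time_s: 26.65
position: [0.588, -0.1524, 0.0422]
tcp_rot: [[1.0, 0.0, 0.0], [-0.0, -0.0, 1.0], [0.0, -1.0, -0.0]]
force: [-0.2, 0.7, 0.7]
opening: 0.336
```

Request:
arm_command --translation '[[0, -0.1, 0], [0, -0.3, 0], [0, -0.55, 0], [0, -0.8, 0], [0, -0.96, 0]]' --rotation '[[0, 0, 0], [0, 0, 0], [0, 0, 0], [0, 0, 0], [0, 0, 0]]' --grip '[1, 1, 1, 1, 1]'

```text
time_s: 27.15
position: [0.589, -0.1528, 0.1217]
tcp_rot: [[1.0, 0.003, -0.0], [0.0, -0.001, 1.0], [0.003, -1.0, -0.001]]
force: [1.0, 0.0, -0.2]
opening: 0.331
```

Request:
arm_command --translation '[[-0.02, 0, 0.15], [-0.06, 0, 0.37], [-0.1, 0, 0.62], [-0.1435, 0, 0.869]]' --rotation '[[0, 0, 0], [0, 0, 0], [0, 0, 0], [0, 0, 0]]' --grip '[1, 1, 1, 1]'

```text
time_s: 27.55
position: [0.5749, -0.0802, 0.1178]
tcp_rot: [[1.0, -0.003, -0.0], [0.0, 0.001, 1.0], [-0.003, -1.0, 0.001]]
force: [0.4, 0.1, 0.0]
opening: 0.337
```

Request:
arm_command --translation '[[-0.05, 0, 0.29], [-0.1, 0, 0.58], [-0.1435, 0, 0.869]]' --rotation '[[0, 0, 0], [0, 0, 0], [0, 0, 0]]' --grip '[1, 1, 1]'

```text
time_s: 27.85
position: [0.563, -0.0103, 0.1178]
tcp_rot: [[1.0, -0.004, -0.001], [0.001, 0.001, 1.0], [-0.004, -1.0, 0.001]]
force: [0.4, 0.1, 0.1]
opening: 0.335
```

Request:
arm_command --translation '[[-0.05, 0, 0.29], [-0.1, 0, 0.58], [-0.1435, 0, 0.869]]' --rotation '[[0, 0, 0], [0, 0, 0], [0, 0, 0]]' --grip '[1, 1, 1]'

```text
time_s: 28.15
position: [0.5513, 0.059, 0.1178]
tcp_rot: [[1.0, -0.004, -0.001], [0.001, 0.001, 1.0], [-0.004, -1.0, 0.001]]
force: [-0.5, 0.5, -0.5]
opening: 0.335
```

Request:
arm_command --translation '[[-0.05, 0, 0.29], [-0.1, 0, 0.58], [-0.1435, 0, 0.869]]' --rotation '[[0, 0, 0], [0, 0, 0], [0, 0, 0]]' --grip '[1, 1, 1]'

```text
time_s: 28.45
position: [0.5396, 0.1283, 0.1178]
tcp_rot: [[1.0, -0.004, -0.001], [0.001, 0.0, 1.0], [-0.004, -1.0, 0.0]]
force: [-0.4, 0.7, -0.8]
opening: 0.339
```

Request:
arm_command --translation '[[-0.05, 0, 0.29], [-0.1, 0, 0.58], [-0.13, 0, 0.77], [-0.1435, 0, 0.869], [-0.1435, 0, 0.869]]' --rotation '[[0, 0, 0], [0, 0, 0], [0, 0, 0], [0, 0, 0], [0, 0, 0]]' --grip '[1, 1, 1, 1, 1]'

```text
time_s: 28.95
position: [0.5297, 0.1964, 0.1185]
tcp_rot: [[1.0, -0.001, -0.002], [0.002, -0.0, 1.0], [-0.001, -1.0, -0.0]]
force: [-0.1, -0.1, -1.3]
opening: 0.335
```

Request:
arm_command --translation '[[0, 0.2, 0], [0, 0.45, 0], [0, 0.65, 0], [0, 0.75, 0], [0, 0.75, 0]]' --rotation '[[0, 0, 0], [0, 0, 0], [0, 0, 0], [0, 0, 0], [0, 0, 0]]' --grip '[1, 1, 1, 1, 1]'

```text
time_s: 29.45
position: [0.53, 0.1943, 0.0578]
tcp_rot: [[1.0, -0.003, 0.001], [-0.001, -0.001, 1.0], [-0.003, -1.0, -0.001]]
force: [-0.5, 0.6, -0.9]
opening: 0.337
```

Request:
arm_command --translation '[[0, 0.1, 0], [0, 0.17, 0], [0, 0.22, 0], [0, 0.25, 0], [0, 0.26, 0]]' --rotation '[[0, 0, 0], [0, 0, 0], [0, 0, 0], [0, 0, 0], [0, 0, 0]]' --grip '[1, 1, 1, 1, 1]'

```text
time_s: 29.95
position: [0.5306, 0.1952, 0.038]
tcp_rot: [[1.0, -0.0, -0.0], [0.0, -0.0, 1.0], [-0.0, -1.0, -0.0]]
force: [-0.2, 0.1, -0.7]
opening: 0.339
```

Request:
arm_command --translation '[[0, 0.005, 0], [0, 0.01, 0], [0, 0.017, 0], [0, 0.025, 0], [0, 0.025, 0]]' --rotation '[[0, 0, 0], [0, 0, 0], [0, 0, 0], [0, 0, 0], [0, 0, 0]]' --grip '[1, 1, 1, 1, 1]'

```text
time_s: 30.45
position: [0.5306, 0.1952, 0.0361]
tcp_rot: [[1.0, -0.0, -0.0], [0.0, -0.0, 1.0], [-0.0, -1.0, -0.0]]
force: [-0.1, -0.6, 0.4]
opening: 0.334
```

Request:
arm_command --translation '[[0, 0.003, 0], [0, 0.006, 0], [0, 0.01, 0], [0, 0.01, 0]]' --rotation '[[0, 0, 0], [0, 0, 0], [0, 0, 0], [0, 0, 0]]' --grip '[1, 1, 1, 1]'

```text
time_s: 30.85
position: [0.5306, 0.1952, 0.0353]
tcp_rot: [[1.0, -0.0, -0.0], [0.0, -0.0, 1.0], [-0.0, -1.0, -0.0]]
force: [0.6, 0.6, -0.6]
opening: 0.338
```

Request:
arm_command --translation '[[0, 0.002, 0], [0, 0.005, 0], [0, 0.007, 0], [0, 0.007, 0]]' --rotation '[[0, 0, 0], [0, 0, 0], [0, 0, 0], [0, 0, 0]]' --grip '[1, 1, 1, 1]'

```text
time_s: 31.25
position: [0.5307, 0.1952, 0.0352]
tcp_rot: [[1.0, 0.0, -0.0], [0.0, -0.0, 1.0], [0.0, -1.0, -0.0]]
force: [-1.5, -0.3, 4.2]
opening: 0.335
```

Request:
arm_command --translation '[[0, 0, 0], [0, 0, 0], [0, 0, 0], [0, 0, 0], [0, 0, 0]]' --rotation '[[0, 0, 0], [0, 0, 0], [0, 0, 0], [0, 0, 0], [0, 0, 0]]' --grip '[0, 0, 0, 0, 0]'

```text
time_s: 31.75
position: [0.5306, 0.1952, 0.0346]
tcp_rot: [[1.0, -0.0, -0.0], [0.0, -0.0, 1.0], [-0.0, -1.0, -0.0]]
force: [0.1, -0.5, 0.4]
opening: 0.5
```

Request:
arm_command --translation '[[0, -0.1, 0], [0, -0.3, 0], [0, -0.55, 0], [0, -0.8, 0], [0, -1, 0]]' --rotation '[[0, 0, 0], [0, 0, 0], [0, 0, 0], [0, 0, 0], [0, 0, 0]]' --grip '[0, 0, 0, -0.4, -0.4]'

```text
time_s: 32.25
position: [0.5309, 0.1953, 0.1164]
tcp_rot: [[1.0, 0.001, -0.0], [0.0, 0.0, 1.0], [0.001, -1.0, 0.0]]
force: [0.4, 0.2, 0.3]
opening: 0.607
```

Request:
arm_command --translation '[[0.09, 0, -0.3], [0.18, 0, -0.6], [0.276, 0, -0.886]]' --rotation '[[0, 0, 0], [0, 0, 0], [0, 0, 0]]' --grip '[-0.4, -0.4, -0.4]'

```text
time_s: 32.55
position: [0.553, 0.1237, 0.1157]
tcp_rot: [[1.0, 0.001, -0.001], [0.001, -0.0, 1.0], [0.001, -1.0, -0.0]]
force: [-0.0, -0.5, 0.6]
opening: 0.694
```

Request:
arm_command --translation '[[0.09, 0, -0.3], [0.18, 0, -0.6], [0.276, 0, -0.886]]' --rotation '[[0, 0, 0], [0, 0, 0], [0, 0, 0]]' --grip '[-0.4, -0.4, -0.4]'

```text
time_s: 32.85
position: [0.575, 0.0524, 0.1154]
tcp_rot: [[1.0, 0.0, 0.0], [-0.0, -0.0, 1.0], [0.0, -1.0, -0.0]]
force: [1.0, 0.0, 0.4]
opening: 0.7
```

Request:
arm_command --translation '[[0.09, 0, -0.3], [0.18, 0, -0.6], [0.276, 0, -0.886]]' --rotation '[[0, 0, 0], [0, 0, 0], [0, 0, 0]]' --grip '[-0.4, -0.4, -0.4]'

```text
time_s: 33.15
position: [0.5971, -0.0185, 0.1154]
tcp_rot: [[1.0, 0.0, 0.0], [-0.0, -0.0, 1.0], [0.0, -1.0, -0.0]]
force: [-0.2, -0.2, 1.3]
opening: 0.704
```

Request:
arm_command --translation '[[0.09, 0, -0.3], [0.18, 0, -0.6], [0.276, 0, -0.886]]' --rotation '[[0, 0, 0], [0, 0, 0], [0, 0, 0]]' --grip '[-0.4, -0.4, -0.4]'

```text
time_s: 33.45
position: [0.6191, -0.0894, 0.1154]
tcp_rot: [[1.0, 0.0, 0.0], [-0.0, -0.0, 1.0], [0.0, -1.0, -0.0]]
force: [0.3, 0.1, 0.2]
opening: 0.701
```

Request:
arm_command --translation '[[0.09, 0, -0.3], [0.18, 0, -0.6], [0.276, 0, -0.886], [0.276, 0, -0.886], [0.276, 0, -0.886]]' --rotation '[[0, 0, 0], [0, 0, 0], [0, 0, 0], [0, 0, 0], [0, 0, 0]]' --grip '[-0.4, -0.4, -0.4, -0.4, -0.4]'

```text
time_s: 33.95
position: [0.6406, -0.1591, 0.1149]
tcp_rot: [[1.0, -0.001, 0.001], [-0.001, 0.001, 1.0], [-0.001, -1.0, 0.001]]
force: [-0.1, 0.6, -0.1]
opening: 0.696
```

```bash
python3 - <<'E'
from rig import bot,eyes
from h import *
S=eyes.capture('scene');s=bot.read_state();print(s['time_s'],s['position'],s['opening'])
print((topix(S,[[.641,-.1585,.042],[.641,-.1585,.012]])-[200,200])*2.5)
a=cv2.resize(S['image'][200:350,200:340],None,fx=2.5,fy=2.5,interpolation=cv2.INTER_CUBIC)
b=cv2.resize(S['image'][160:310,420:540],None,fx=3.3,fy=3.3,interpolation=cv2.INTER_CUBIC)
q=np.zeros((max(a.shape[0],b.shape[0]),a.shape[1]+b.shape[1],3),np.uint8)
q[:a.shape[0],:a.shape[1]]=a;q[:b.shape[0],a.shape[1]:]=b
cv2.imwrite('pics/after3.png',q)
E
```

```text
34.0 [ 0.64027482 -0.1582765   0.11483209] 0.7017320857933311
[[138.2616376  259.53054005]
 [145.97839475 282.64693208]]
```

View pics/after3.png

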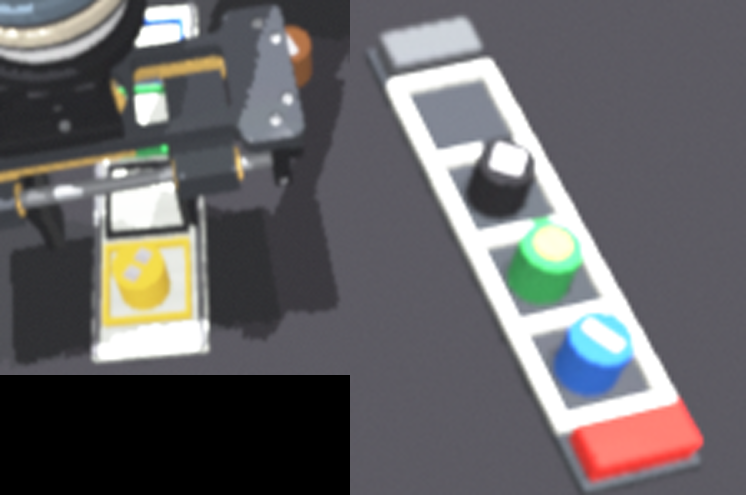

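Request:
arm_command --translation '[[0.01, 0.2, 0], [0.01, 0.4, 0], [0.01, 0.6, 0], [0.01, 0.75, 0], [0.01, 0.8, 0]]' --rotation '[[0, 0, 0], [0, 0, 0], [0, 0, 0], [0, 0, 0], [0, 0, 0]]' --grip '[-0.4, -0.4, -0.4, -0.4, -0.4]'

```text
time_s: 34.5
position: [0.6404, -0.1583, 0.048]
tcp_rot: [[1.0, -0.004, -0.0], [0.0, 0.002, 1.0], [-0.004, -1.0, 0.002]]
force: [-0.2, 0.3, -0.8]
opening: 0.7
```

Request:
arm_command --translation '[[0, 0.05, 0], [0, 0.1, 0], [0, 0.1, 0], [0, 0.1, 0]]' --rotation '[[0, 0, 0], [0, 0, 0], [0, 0, 0], [0, 0, 0]]' --grip '[-0.4, -0.4, -0.4, -0.4]'

```text
time_s: 34.9
position: [0.6422, -0.1594, 0.0432]
tcp_rot: [[1.0, 0.001, 0.0], [-0.0, -0.0, 1.0], [0.001, -1.0, -0.0]]
force: [0.1, 0.1, 0.1]
opening: 0.698
```

Request:
arm_command --translation '[[0, 0, 0], [0, 0, 0], [0, 0, 0], [0, 0, 0], [0, 0, 0]]' --rotation '[[0, 0, 0], [0, 0, 0], [0, 0, 0], [0, 0, 0], [0, 0, 0]]' --grip '[1, 1, 1, 1, 1]'

```text
time_s: 35.4
position: [0.6419, -0.1592, 0.0429]
tcp_rot: [[1.0, 0.0, -0.0], [0.0, -0.0, 1.0], [0.0, -1.0, -0.0]]
force: [1.2, -0.4, 0.8]
opening: 0.335
```

Request:
arm_command --translation '[[0, 0, 0], [0, 0, 0], [0, 0, 0], [0, 0, 0], [0, 0, 0]]' --rotation '[[0, 0, 0], [0, 0, 0], [0, 0, 0], [0, 0, 0], [0, 0, 0]]' --grip '[1, 1, 1, 1, 1]'

```text
time_s: 35.9
position: [0.6419, -0.1592, 0.0429]
tcp_rot: [[1.0, 0.0, -0.0], [0.0, -0.0, 1.0], [0.0, -1.0, -0.0]]
force: [0.1, -0.9, 1.4]
opening: 0.341
```

Request:
arm_command --translation '[[0, -0.1, 0], [0, -0.3, 0], [0, -0.55, 0], [0, -0.8, 0], [0, -0.96, 0]]' --rotation '[[0, 0, 0], [0, 0, 0], [0, 0, 0], [0, 0, 0], [0, 0, 0]]' --grip '[1, 1, 1, 1, 1]'

```text
time_s: 36.4
position: [0.6429, -0.1596, 0.1225]
tcp_rot: [[1.0, 0.003, -0.0], [0.0, -0.002, 1.0], [0.003, -1.0, -0.002]]
force: [0.8, 0.2, -0.4]
opening: 0.336
```

Request:
arm_command --translation '[[-0.07, 0, 0.15], [-0.17, 0, 0.37], [-0.29, 0, 0.62], [-0.408, 0, 0.878]]' --rotation '[[0, 0, 0], [0, 0, 0], [0, 0, 0], [0, 0, 0]]' --grip '[1, 1, 1, 1]'

```text
time_s: 36.8
position: [0.6075, -0.0873, 0.1189]
tcp_rot: [[1.0, -0.002, 0.0], [-0.0, 0.001, 1.0], [-0.002, -1.0, 0.001]]
force: [0.1, 0.1, -1.0]
opening: 0.338
```

Request:
arm_command --translation '[[-0.136, 0, 0.29], [-0.27, 0, 0.58], [-0.408, 0, 0.878]]' --rotation '[[0, 0, 0], [0, 0, 0], [0, 0, 0]]' --grip '[1, 1, 1]'

```text
time_s: 37.1
position: [0.5747, -0.0169, 0.1189]
tcp_rot: [[1.0, -0.002, 0.0], [-0.0, 0.001, 1.0], [-0.002, -1.0, 0.001]]
force: [-0.3, 0.6, -0.8]
opening: 0.335
```

Request:
arm_command --translation '[[-0.136, 0, 0.29], [-0.27, 0, 0.58], [-0.408, 0, 0.878]]' --rotation '[[0, 0, 0], [0, 0, 0], [0, 0, 0]]' --grip '[1, 1, 1]'

```text
time_s: 37.4
position: [0.542, 0.0532, 0.119]
tcp_rot: [[1.0, -0.002, -0.0], [0.0, 0.0, 1.0], [-0.002, -1.0, 0.0]]
force: [-0.5, -0.9, -0.5]
opening: 0.341
```

Request:
arm_command --translation '[[-0.136, 0, 0.29], [-0.27, 0, 0.58], [-0.408, 0, 0.878]]' --rotation '[[0, 0, 0], [0, 0, 0], [0, 0, 0]]' --grip '[1, 1, 1]'

```text
time_s: 37.7
position: [0.5092, 0.1232, 0.119]
tcp_rot: [[1.0, -0.002, -0.0], [0.0, 0.0, 1.0], [-0.002, -1.0, 0.0]]
force: [-0.3, 1.0, -0.1]
opening: 0.332
```

Request:
arm_command --translation '[[-0.136, 0, 0.29], [-0.25, 0, 0.55], [-0.35, 0, 0.75], [-0.408, 0, 0.878], [-0.408, 0, 0.878]]' --rotation '[[0, 0, 0], [0, 0, 0], [0, 0, 0], [0, 0, 0], [0, 0, 0]]' --grip '[1, 1, 1, 1, 1]'

```text
time_s: 38.2
position: [0.4769, 0.1932, 0.1193]
tcp_rot: [[1.0, -0.002, -0.002], [0.002, -0.0, 1.0], [-0.002, -1.0, -0.0]]
force: [-0.4, -0.4, 0.2]
opening: 0.338
```

Request:
arm_command --translation '[[0, 0.2, 0], [0, 0.45, 0], [0, 0.65, 0], [0, 0.75, 0], [0, 0.75, 0]]' --rotation '[[0, 0, 0], [0, 0, 0], [0, 0, 0], [0, 0, 0], [0, 0, 0]]' --grip '[1, 1, 1, 1, 1]'

```text
time_s: 38.7
position: [0.4782, 0.1913, 0.0586]
tcp_rot: [[1.0, -0.002, 0.001], [-0.001, -0.0, 1.0], [-0.002, -1.0, -0.0]]
force: [-0.1, -0.9, -1.2]
opening: 0.336
```

Request:
arm_command --translation '[[0, 0.1, 0], [0, 0.17, 0], [0, 0.22, 0], [0, 0.25, 0], [0, 0.26, 0]]' --rotation '[[0, 0, 0], [0, 0, 0], [0, 0, 0], [0, 0, 0], [0, 0, 0]]' --grip '[1, 1, 1, 1, 1]'

```text
time_s: 39.2
position: [0.4786, 0.192, 0.0386]
tcp_rot: [[1.0, -0.0, -0.0], [0.0, -0.0, 1.0], [-0.0, -1.0, -0.0]]
force: [0.2, -0.5, -0.6]
opening: 0.334
```

Request:
arm_command --translation '[[0, 0.005, 0], [0, 0.01, 0], [0, 0.017, 0], [0, 0.025, 0], [0, 0.025, 0]]' --rotation '[[0, 0, 0], [0, 0, 0], [0, 0, 0], [0, 0, 0], [0, 0, 0]]' --grip '[1, 1, 1, 1, 1]'

```text
time_s: 39.7
position: [0.4786, 0.192, 0.0368]
tcp_rot: [[1.0, 0.0, -0.0], [0.0, 0.0, 1.0], [0.0, -1.0, 0.0]]
force: [-0.7, 0.6, 0.1]
opening: 0.337
```

Request:
arm_command --translation '[[0, 0.003, 0], [0, 0.006, 0], [0, 0.01, 0], [0, 0.01, 0]]' --rotation '[[0, 0, 0], [0, 0, 0], [0, 0, 0], [0, 0, 0]]' --grip '[1, 1, 1, 1]'

```text
time_s: 40.1
position: [0.4786, 0.192, 0.036]
tcp_rot: [[1.0, -0.0, -0.0], [0.0, -0.0, 1.0], [-0.0, -1.0, -0.0]]
force: [-0.8, 0.5, -0.6]
opening: 0.333
```

Request:
arm_command --translation '[[0, 0.002, 0], [0, 0.005, 0], [0, 0.007, 0], [0, 0.007, 0]]' --rotation '[[0, 0, 0], [0, 0, 0], [0, 0, 0], [0, 0, 0]]' --grip '[1, 1, 1, 1]'

```text
time_s: 40.5
position: [0.4786, 0.192, 0.0358]
tcp_rot: [[1.0, 0.0, -0.0], [0.0, -0.0, 1.0], [0.0, -1.0, -0.0]]
force: [-1.6, 0.1, 5.1]
opening: 0.335
```

Contact with the floor; release, lift, and move clear to look.

Request:
arm_command --translation '[[0, 0, 0], [0, 0, 0], [0, 0, 0], [0, 0, 0], [0, 0, 0]]' --rotation '[[0, 0, 0], [0, 0, 0], [0, 0, 0], [0, 0, 0], [0, 0, 0]]' --grip '[0, 0, 0, 0, 0]'

```text
time_s: 41.0
position: [0.4786, 0.192, 0.0352]
tcp_rot: [[1.0, -0.0, -0.0], [0.0, -0.0, 1.0], [-0.0, -1.0, -0.0]]
force: [0.7, -0.2, 0.2]
opening: 0.497
```

Request:
arm_command --translation '[[0, -0.1, 0], [0, -0.3, 0], [0, -0.55, 0], [0, -0.8, 0], [0, -1, 0]]' --rotation '[[0, 0, 0], [0, 0, 0], [0, 0, 0], [0, 0, 0], [0, 0, 0]]' --grip '[0, 0, 0, -0.4, -0.4]'

```text
time_s: 41.5
position: [0.4788, 0.1921, 0.117]
tcp_rot: [[1.0, 0.001, -0.0], [0.0, 0.0, 1.0], [0.001, -1.0, 0.0]]
force: [0.5, -0.4, -0.5]
opening: 0.606
```

Request:
arm_command --translation '[[0, -0.3, -0.3], [0, -0.6, -0.6], [0, -0.8, -0.88]]' --rotation '[[0, 0, 0], [0, 0, 0], [0, 0, 0]]' --grip '[-0.4, -0.4, -0.4]'

```text
time_s: 41.8
position: [0.479, 0.121, 0.1815]
tcp_rot: [[1.0, 0.002, -0.001], [0.001, -0.0, 1.0], [0.002, -1.0, -0.0]]
force: [0.9, -0.7, 0.9]
opening: 0.694
```

Request:
arm_command --translation '[[0, 0, -0.3], [0, 0, -0.6], [0, 0, -0.88]]' --rotation '[[0, 0, 0], [0, 0, 0], [0, 0, 0]]' --grip '[-0.4, -0.4, -0.4]'

```text
time_s: 42.1
position: [0.4785, 0.0502, 0.1803]
tcp_rot: [[1.0, 0.001, -0.0], [0.0, -0.0, 1.0], [0.001, -1.0, -0.0]]
force: [-0.1, 0.4, -0.5]
opening: 0.699
```

Request:
arm_command --translation '[[0, 0, -0.3], [0, 0, -0.6], [0, 0, -0.88], [0, 0, -0.88], [0, 0, -0.88]]' --rotation '[[0, 0, 0], [0, 0, 0], [0, 0, 0], [0, 0, 0], [0, 0, 0]]' --grip '[-0.4, -0.4, -0.4, -0.4, -0.4]'

```text
time_s: 42.6
position: [0.4784, -0.0192, 0.1798]
tcp_rot: [[1.0, 0.0, 0.001], [-0.001, 0.0, 1.0], [0.0, -1.0, 0.0]]
force: [0.1, 0.5, -0.1]
opening: 0.698
```

```bash
python3 - <<'E'
from rig import bot,eyes,models
from h import *
S=eyes.capture('scene');T=eyes.capture('top');s=bot.read_state();print(s['time_s'],s['position'],s['opening'])
for c,f in(('scene',S),('top',T)):
  for t in['mount_blue','mount_green','mount_black','mount_yellow']: print(c,t,[(plane(f,np.array(d['point'])*[640,480],.005)[:2].round(3),round(d['conf'],2)) for d in models.spot_point(c,t) if (plane(f,np.array(d['point'])*[640,480],.005)[1]>.1)])
a=cv2.resize(T['image'][155:322,160:225],None,fx=3.3,fy=3.3,interpolation=cv2.INTER_CUBIC)
b=cv2.resize(S['image'][160:310,420:540],None,fx=3.6,fy=3.6,interpolation=cv2.INTER_CUBIC)
q=np.zeros((max(a.shape[0],b.shape[0]),a.shape[1]+b.shape[1],3),np.uint8)
q[:a.shape[0],:a.shape[1]]=a;q[:b.shape[0],a.shape[1]:]=b
cv2.imwrite('pics/final.png',q)
E
```

```text
42.7 [ 0.4782886  -0.01837243  0.17960414] 0.6995080268434232
scene mount_blue [(array([0.632, 0.206]), 0.58)]
scene mount_green [(array([0.582, 0.198]), 0.55)]
scene mount_black [(array([0.529, 0.195]), 0.61)]
scene mount_yellow [(array([0.492, 0.185]), 0.97)]
top mount_blue [(array([0.628, 0.199]), 0.56), (array([0.557, 0.202]), 0.41)]
top mount_green [(array([0.583, 0.199]), 0.63)]
top mount_black [(array([0.532, 0.197]), 0.84)]
top mount_yellow [(array([0.486, 0.193]), 0.54)]
```

View pics/final.png

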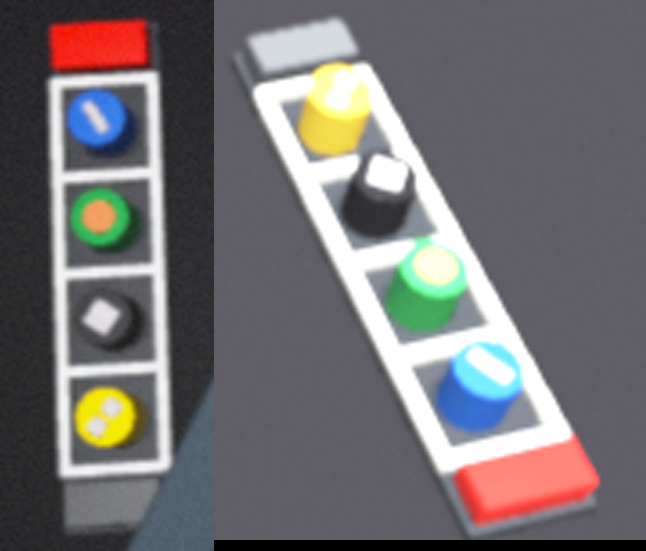

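```bash
python3 -c "
from rig import bot
print(bot.hand_in(), bot.read_state()['time_s'])"
```

```text
the job is handed in; nothing more can be done
the job is handed in; nothing more can be done
```

All four mounts are in the inspection tray, and the job is handed in. Starting from the red block, which is at the tray's far end, the order is blue, green, black, yellow, with yellow beside the grey block. That matches the rack queue, where blue stood nearest the robot.

- **Setting down:** I lowered each mount in steps of about 0.5 mm until the wrist felt about 4–8 N from the compartment floor, then opened the fingers and lifted away. The arm was clear of everything at hand-in, with the clock at about 43 s.
- **Last pictures:** Both cameras show one mount standing upright in each compartment with its polished face up. The look-alikes had been left alone.
- **Position checks:** The networks put green and black within about 2 mm of their compartment centres. Blue read up to 6 mm off and yellow up to about 15 mm off, and the two cameras did not agree on either. The pictures and the arm's own release positions show both inside their compartments, so I took those readings as network error.

The hand-in gave no verdict.

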